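Third hand for a microscope lamp

TASK

Two microscope feet stand side by side in the wooden service cradle and one already has its lamp module screwed on. Set the loose lamp module flat on the bed of the other foot, centred on and square to its sprung steel plate, and press it against the plate with a steady push of about 10 newtons (the plate then gives about 8 mm) for a few seconds so that a colleague can screw it on; never ram it. Finish while still holding and pushing it there, and leave the finished lamp and the other things on the desk alone.

Things in the scene. Friction and masses are not known exactly. Their poses are not given: they have to be found in the camera images.
- cradle: Fixed plywood board 230 (x) x 330 (y) x 18 mm with two identical white microscope feet, 190 x 125 mm, at y = +80 (left) and -80 mm (right) in its frame. Origin: centre of the board's underside, on the table; z up. Each foot's flat top (bed) is at z = 52 mm. On each bed, a steel plate facing -x with a white post behind it (x = 53 to 83, top z = 96 mm). Low cleats, up to z = 30 mm, around the feet.
- pad_left (a joint): How far the sprung plate of the left foot (y = +80 mm in the cradle's frame) is pushed back along the cradle's +x, m. 0 = unpressed, 0.016 = hard stop. Spring: 1.25 N per mm, no preload, no friction.
- pad_right (a joint): The same for the right foot (y = -80 mm).
- pad_left_face (a point): Middle of the front face of the left foot's sprung plate, 77 mm above the table, at x = +25, y = +80 mm in the cradle's frame when unpressed. The plate is 60 mm wide, its edges at z = 56 and 92 mm; a module is pushed along the cradle's +x against it. Moves with the plate.
- pad_right_face (a point): The same for the right foot, at x = +25, y = -80 mm in the cradle's frame when unpressed.
- finished: The lamp module that is already screwed on, of the same shape as the loose one; stands on the bed of one of the two feet, left or right, touching its unpressed plate, and cannot move. Origin at the centre of its underside.
- module_center (a point): The loose lamp module: grey box 70 (x) x 50 (y) x 50 mm (z) with a dark round collar 40 mm across and 8 mm high on its top; about 0.35 kg. The point is the centre of the box, 25 mm above its underside. It starts standing on the table, its x axis within about 35 degrees of the world's; either 50 mm wide end may go against the plate.
- module: The same loose lamp module: the centre of its underside.
- eyepiece: Bystander: loose black eyepiece, 33 mm across, 66 mm tall, standing. Origin at the centre of its underside.
- slide_box: Bystander: loose wooden box for slides, 85 x 100 x 35 mm, lid shut. Origin at the centre of its underside.
- driver: Bystander: loose screwdriver lying on the table beyond the cradle.
Not all that is in view belongs to the job. What is shaped like the module but green is not meant.

How it is judged:
By the outcome, as a careful person would: the job done as asked, in the order asked, and still so for the second after the job is handed in, while the arm keeps its last pose, push and grip.
It also fails if it takes over 45 s, if anything falls off the work surface, if the arm or the gripper's body presses on something with over 40 N, if the wrist force passes 120 N, or if a joint passes its speed limit or range.

ROBOT

A 6-joint arm with a two-finger parallel gripper is mounted at the origin on the work surface. World frame = base frame: x ahead of the robot, y to its left, z up, the work surface at z = 0. Lengths are in mm, angles in rad, forces in N, time in s.
With the tool pointing down it reaches from about 325 to 900 mm from the base axis. Payload 6.1 kg.
Tool frame: the origin (TCP) lies at the very end of the fingers, on their centre line; the grasp point (between the pads) lies 19 mm behind it; z points along the fingers, y is the direction in which the jaws open and shut (so a half turn about z gives the same grasp; the last joint's range is limited). The gripper opens to 87 mm and grips with 3 to 60 N. Pads are 19 mm wide; open, the fingers measure 117 mm over their backs; the gripper's body (75 mm by 190 mm) begins 51 mm behind the grasp point.
Start: joints at [-1.283, 0.22, 1.526, -0, 1.395, -0.126], TCP at [251.299, -572.245, 222.538] pointing down, gripper open.
Joint ranges: [-2.98, 2.98], [-0.91, 2.08], [0.09, 2.57], [-1.24, 4.39], [0.2, 2.65], [-2.68, 2.68]. Speed limits (rad/s): [2.57, 2.57, 3.01, 3.14, 3.14, 3.14].

INTERFACE

Orientations are given as a 3x3 rotation matrix whose columns are the frame's x, y, z axes.
In Python, from station import * gives the robot as it stands.
- The arm moves only by the tool arm_command, never from a script. Its argument "series" is a list of rows, each a list of 3 entries, a list of its own where there are three numbers: the shift along the tool's x, y, z in mm, then the turn, a rotation vector about the tool's x, y, z in rad, then the closure, from 0 (fully open) to 1 (shut). A call has 1 to 5 rows; each row shifts and turns the commanded pose from where the row before left it, along the tool's axes as they then stand; what a row does not reach is not made up. A row lasts 1/12 s, in which the tool goes at most 41.7 mm and 7.16 degrees, less where a joint would pass 70% of its speed; a pose out of reach is approached as far as the arm can. A call with a gripper value outside its range is refused whole. The fingers move at their own pace and stop on an object; "newtons" is the grip in N (left out, the last holds). Time passes only in rows, so rows that do not move let the fingers close. It gives the time, the measured TCP pose, the force and the opening at its end, in the units of the state.
- state(): the state, without advancing time (a new reading comes with each control period).
- grab_frame(name): name is "scene" or "side" or "wrist"; returns the picture (420x560x3 uint8, blue, green, red); there is no depth.
- camera_info(name): a dict with "fx", "fy", "cx", "cy" (pixels), "D" ([k1, k2, p1, p2, k3] as OpenCV has them; the pictures are not rectified), "rvec" (rotation vector, rad) and "tvec" (3), from world to camera coordinates, as OpenCV has them. Camera axes: x right, y down, z forward; pixel columns grow to the right and rows downward; lengths in mm; the calibration is good to about 2 mm. A picture is of the moment at which its call begins: read the wrist's pose just before it. camera_info takes no time and is no camera call; for the wrist camera it gives the pose at the moment of the call.
- sign_off(): hands the job in, once; it reports no verdict.
The state is a dict: "clock": time; "q": joint angles; "qvel": joint speeds; "joint_efforts": joint torques, N m; "position": TCP position; "orientation": TCP orientation; "contact_force": force on the tool from outside, world axes, zero at the start; "ft_torque": the same for the moment, N m; "opening": opening from 0.0 (shut) to 1.0 (fully open).
Only numpy, scipy, OpenCV 4.12 (cv2) and the standard library are available. Lean on these libraries where they do the work, as an engineer would, in place of code of your own. Each camera call takes 0.05 s, during which the arm holds its last target. There are 200 camera calls.

## Working session

There is one attempt and no reset: what is moved stays moved. The work goes in short steps, Python scripts to look and compute and a tool call to move; the robot and the scene stay as the last step left them, time stands still between calls to the robot, and variables do not carry over. Pictures are saved under pics/ and viewed, on a budget of 10 in all, crops included, one or two more only if the job needs it, and the job is handed in when it is done.

Besides the shell and the picture viewer there is one more tool, called in YAML: its name, and indented under it one key for each argument. arm_command: Moves the arm, as the interface text tells. Its arguments: {"type":"object","properties":{"series":{"type":"array","items":{"type":"array"}},"newtons":{"type":"number"}},"required":["series"]}

```bash
mkdir -p pics; ls; python3 - <<'E'
from station import *
import cv2,numpy as np
s=state();print({k:np.round(v,3).tolist() for k,v in s.items()})
a=grab_frame("scene");b=grab_frame("side")
cv2.imwrite("pics/scene.png",a);cv2.imwrite("pics/side.png",b)
for n in("scene","side","wrist"):
    c=camera_info(n);print(n,c); R=cv2.Rodrigues(np.array(c["rvec"],float))[0];print(-R.T@np.array(c["tvec"],float).ravel())
E
```

```text
pics
{'clock': 0.0, 'q': [-1.283, 0.221, 1.528, 0.0, 1.395, -0.126], 'qvel': [-0.001, -0.0, 0.001, 0.001, -0.001, -0.001], 'joint_efforts': [0.0, -49.461, -38.737, 0.07, 0.057, -0.0], 'position': [251.136, -571.652, 221.455], 'orientation': [[0.916, 0.402, -0.001], [0.402, -0.916, 0.002], [0.0, -0.002, -1.0]], 'contact_force': [-0.618, 0.218, -0.046], 'ft_torque': [-0.022, 0.041, 0.02], 'opening': 1.001}
scene {'fx': 396.3326490180138, 'fy': 396.3326490180138, 'cx': 285.33577790183926, 'cy': 214.3788541020671, 'D': array([-0.10335805,  0.        ,  0.        ,  0.        ,  0.        ]), 'rvec': array([ 2.07968699,  0.98573605, -0.47675791]), 'tvec': array([-429.51124584, -220.64990999, 1167.16527947])}
[1083.28394835 -321.04770243  564.6816295 ]
side {'fx': 475.44549949542875, 'fy': 475.44549949542875, 'cx': 280.10122231629333, 'cy': 208.9792008370757, 'D': array([-0.09281548,  0.        ,  0.        ,  0.        ,  0.        ]), 'rvec': array([ 0.81607249, -2.37059098,  1.30891801]), 'tvec': array([532.60342849, 237.42738801, 871.45640883])}
[ 46.0802141  809.83922499 664.46331173]
wrist {'fx': 345.92719602158473, 'fy': 345.92719602158473, 'cx': 276.2788078142641, 'cy': 208.8245724726582, 'D': array([-0.01439483,  0.        ,  0.        ,  0.        ,  0.        ]), 'rvec': array([-2.44048449,  1.594389  ,  0.21228484]), 'tvec': array([-625.09418901,  -30.18212305,  391.67389037])}
[ 317.61475438 -543.90037624  385.16930123]
```

View pics/scene.png

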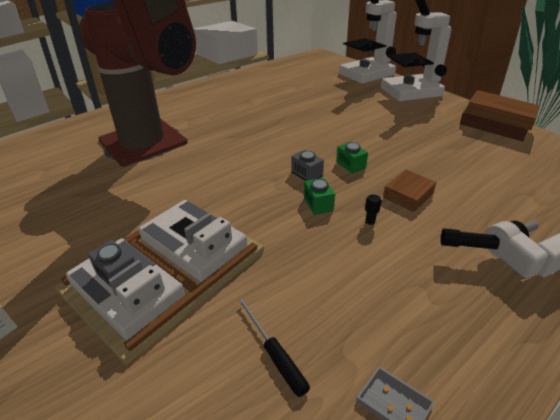

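View pics/side.png

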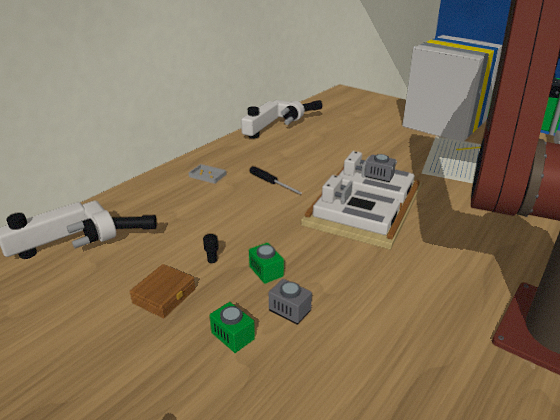

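The scene picture shows the arm base at (140,140). The cradle holds the finished module at (115,258), so its neighbour at (195,238) is the empty foot. In the side picture the finished module is at (380,165) and the empty foot at (355,205).

Things that could be taken for the loose module:
- Grey box: scene (307,163), side (290,300).
- Green boxes: scene (352,155) and (320,195); side (232,325) and (266,262).
- Finished grey module on the foot: scene (115,258).

I choose the grey box standing on the table. Next is a close crop to check it, plus measurements.

```bash
cat > h.py <<'E'
import cv2,numpy as np
from station import *
def ray(c,uv):
    K=np.array([[c["fx"],0,c["cx"]],[0,c["fy"],c["cy"]],[0,0,1]])
    R=cv2.Rodrigues(np.array(c["rvec"],float))[0];o=-R.T@np.array(c["tvec"],float).ravel()
    p=cv2.undistortPoints(np.array(uv,float).reshape(-1,1,2),K,np.array(c["D"]))[:,0]
    return o,np.c_[p,np.ones(len(p))]@R
def onz(c,uv,z):
    o,d=ray(c,uv);return o+d*((z-o[2])/d[:,2])[:,None]
def proj(c,P):
    K=np.array([[c["fx"],0,c["cx"]],[0,c["fy"],c["cy"]],[0,0,1]])
    return cv2.projectPoints(np.array(P,float).reshape(-1,1,3),np.array(c["rvec"]),np.array(c["tvec"]),K,np.array(c["D"]))[0][:,0]
E
python3 - <<'E'
from h import *
a=cv2.imread("pics/scene.png");b=cv2.imread("pics/side.png")
S=camera_info("scene");D=camera_info("side")
print("collar top scene",onz(S,[(307.5,156)],58),"side",onz(D,[(291,286)],58))
print("finished collar",onz(S,[(110,252)],110),onz(D,[(380,158)],110))
f=cv2.resize
c1=f(a[130:200,270:350],None,fx=4,fy=4,interpolation=2)
c2=f(b[270:340,250:330],None,fx=4,fy=4,interpolation=2)
c3=f(a[190:345,60:270],(400,295),interpolation=2);c4=f(b[140:250,295:425],(400,300*1),interpolation=2)
im=np.zeros((595,800,3),np.uint8)
im[:280,:320]=c1;im[:280,400:720]=c2;im[300:595,:400]=c3;im[295:595,400:]=c4
cv2.imwrite("pics/crop1.png",im)
E
```

```text
collar top scene [[457.80409297 252.60977721  58.        ]] side [[450.58802197 254.6537198   58.        ]]
finished collar [[ 540.14359373 -260.32022782  110.        ]] [[ 532.88337945 -248.36828512  110.        ]]
```

View pics/crop1.png

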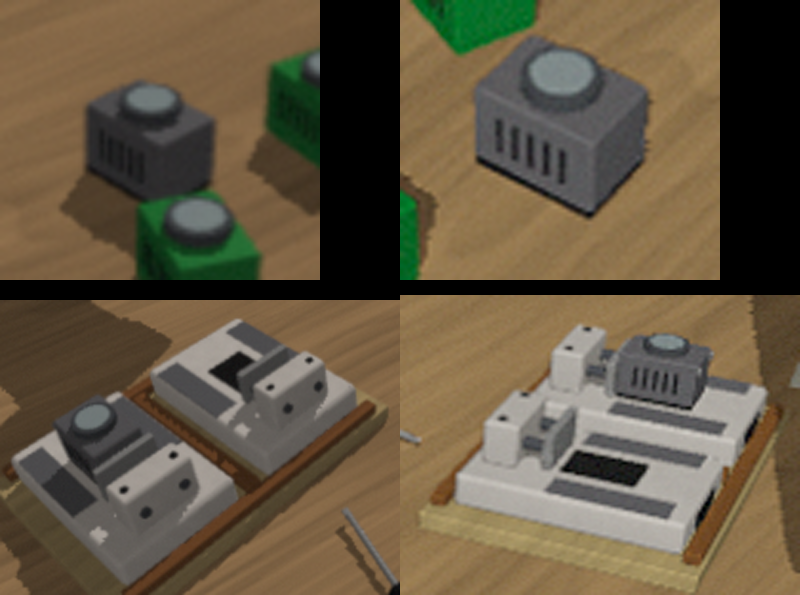

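The crop shows the grey, vented module standing alone on the table (top left and top right). In both lower panels the finished module sits on the right foot, so the left foot (+y) with its bare plate is the target. I'll now move the wrist camera over the cradle.

arm_command:
  series:
    - [[15,-12,0],[0,0,0],0]
    - [[30,-23,0],[0,0,0],0]
    - [[32,-24,0],[0,0,0],0]
    - [[32,-24,0],[0,0,0],0]
    - [[32,-24,0],[0,0,0],0]
  newtons: 25

```text
clock: 0.52
position: [337.6, -415.8, 221.9]
orientation: [[0.916, 0.401, -0.0], [0.401, -0.916, 0.001], [0.0, -0.001, -1.0]]
contact_force: [1.5, -0.2, 0.0]
opening: 1.002
```

arm_command:
  series:
    - [[32,-24,0],[0,0,0],0]
    - [[32,-24,0],[0,0,0],0]
    - [[32,-24,0],[0,0,0],0]
    - [[32,-24,0],[0,0,0],0]
    - [[32,-24,0],[0,0,0],0]

```text
clock: 0.93
position: [436.0, -241.4, 222.3]
orientation: [[0.916, 0.402, -0.0], [0.402, -0.916, 0.0], [-0.0, -0.0, -1.0]]
contact_force: [0.8, -0.4, -0.3]
opening: 1.0
```

arm_command:
  series:
    - [[32,-24,0],[0,0,0],0]
    - [[32,-24,0],[0,0,0],0]
    - [[30,-23,0],[0,0,0],0]
    - [[15,-12,0],[0,0,0],0]
    - [[0,0,0],[0,0,0],0]

```text
clock: 1.35
position: [503.2, -119.8, 222.1]
orientation: [[0.914, 0.406, -0.0], [0.406, -0.914, 0.002], [0.001, -0.002, -1.0]]
contact_force: [0.3, -0.2, -0.0]
opening: 0.997
```

```bash
python3 - <<'E'
from h import *
s=state();print(s["clock"],s["position"],np.round(s["orientation"],3).tolist(),np.round(s["q"],2))
c=camera_info("wrist");np.save("w1.npy",c,allow_pickle=True);a=grab_frame("wrist");cv2.imwrite("pics/w1.png",a)
print(ray(c,[(280,210)]))
E
```

```text
1.35 [ 503.15853124 -119.76721603  222.14311823] [[0.914, 0.406, -0.0], [0.406, -0.914, 0.002], [0.001, -0.002, -1.0]] [-0.39 -0.04  1.8   0.    1.38  0.76]
(array([569.41586766, -91.64301519, 385.79552037]), array([[-0.23593949, -0.1151877 , -0.9649827 ]]))
```

View pics/w1.png

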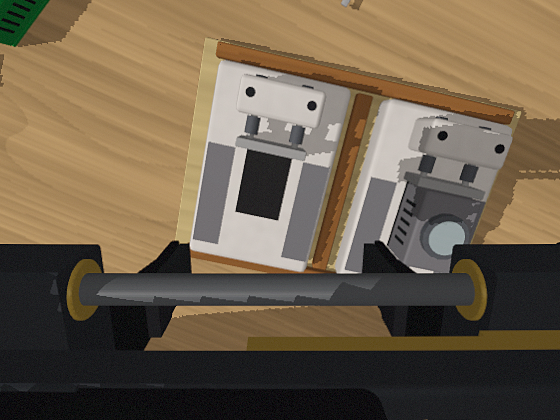

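The wrist picture shows the whole empty left foot, with its plate strip at about (272,148) and post dots at (252,92) and (312,105). The finished module's collar is at (445,238), and the right post's dots are at (443,135) and (500,148). Next I'll work out the cradle pose from these.

```bash
python3 - <<'E'
from h import *
c=np.load("w1.npy",allow_pickle=True).item();a=cv2.imread("pics/w1.png");g=cv2.cvtColor(a,6)
def dot(u,v,r=9):
    w=255.-g[v-r:v+r+1,u-r:u+r+1];w=np.clip(w-130,0,None)
    y,x=np.mgrid[v-r:v+r+1,u-r:u+r+1];return (w*x).sum()/w.sum(),(w*y).sum()/w.sum()
d=[dot(*p) for p in((252,92),(312,105),(443,135),(500,148))]
P=onz(c,d,96);print(np.round(d,1).tolist(),P.round(1).tolist(),np.linalg.norm(np.diff(P,axis=0),axis=1))
L=(P[0]+P[1])/2;Rr=(P[2]+P[3])/2;v=L-Rr;print("spacing(160)",np.linalg.norm(v[:2]))
def yaw(v): return np.degrees(np.arctan2(-v[0],v[1]))
print("yaw",yaw(v),yaw(P[0]-P[1]),yaw(P[2]-P[3]),yaw(P[0]-P[3]))
y=v/np.linalg.norm(v);x=np.array([y[1],-y[0],0])
def cr(Q):  # in cradle axes, y relative to mid, x relative to dots
    q=np.atleast_2d(Q)-(L+Rr)/2;return np.c_[q@x,q@y].round(1).tolist()
m=(g[205:270,415:475]>140).astype(np.uint8)
k=max(cv2.findContours(m,0,1)[0],key=cv2.contourArea)
e=cv2.fitEllipse(k);print("collar lens",e);ctr=np.array(e[0])+[415,205]
print("fin collar rel dots",cr(onz(c,[ctr],110)),onz(c,[ctr],110))
# plate dark/light profile along a column between front edge
for u in (245,270,298): print(u,g[128:172,u].tolist())
# board left edge and cleat corner for y check
print("row 150",a[150,170:215].tolist()[::3])
print("black patch corners z52",cr(onz(c,[(246,149),(293,160),(236,212),(279,220)],52)))
i=cv2.resize(a[60:270,180:330],None,fx=4,fy=4,interpolation=2)[:600];cv2.imwrite("pics/w1c.png",i)
E
```

```text
[[249.9, 91.4], [311.4, 105.3], [442.2, 135.2], [500.1, 149.0]] [[578.2, -64.3, 96.0], [588.4, -113.7, 96.0], [611.0, -222.2, 96.0], [621.1, -272.4, 96.0]] [ 50.43453757 110.78831133  51.19861636]
spacing(160) 161.6045910823474
yaw 11.700905812636142 11.743823634401938 11.447666556450665 11.675482429733558
collar lens ((30.84087562561035, 32.42536544799805), (29.272005081176758, 36.96125030517578), 56.05571365356445)
fin collar rel dots [[-80.5, -79.9]] [[ 537.03585514 -262.72432851  110.        ]]
245 [69, 73, 73, 69, 153, 204, 213, 168, 93, 78, 84, 138, 155, 153, 152, 153, 152, 150, 150, 141, 164, 202, 209, 208, 208, 208, 208, 213, 187, 175, 120, 67, 35, 6, 10, 21, 15, 26, 30, 25, 29, 33, 31, 35]
270 [140, 133, 189, 213, 175, 137, 144, 141, 143, 142, 141, 143, 139, 102, 75, 74, 120, 154, 156, 153, 152, 152, 149, 151, 158, 131, 66, 26, 35, 39, 32, 38, 34, 37, 38, 36, 36, 35, 36, 36, 37, 41, 36, 37]
298 [88, 85, 85, 83, 84, 81, 79, 77, 75, 73, 75, 75, 69, 71, 70, 59, 97, 133, 153, 116, 76, 74, 113, 151, 156, 152, 151, 152, 152, 150, 150, 141, 192, 203, 200, 200, 200, 200, 200, 200, 200, 200, 200, 201]
row 150 [[93, 134, 167], [90, 133, 166], [89, 135, 168], [94, 134, 168], [94, 138, 170], [104, 150, 183], [119, 170, 194], [116, 167, 189], [115, 167, 189], [117, 167, 189], [116, 165, 188], [109, 161, 184], [211, 217, 224], [115, 111, 115], [113, 111, 114]]
black patch corners z52 [[-50.0, 103.3], [-50.7, 57.1], [-113.5, 101.2], [-112.5, 57.3]]
```

View pics/w1c.png

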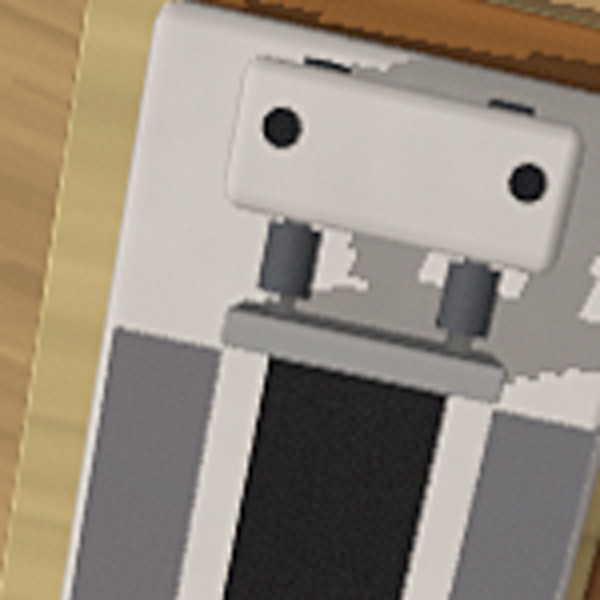

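The left foot's plate and post are clear. Cradle yaw is 11.7°, the foot spacing measures 161.6 mm (160 expected), and the finished module comes out at y = -79.9 (-80 expected), so they agree. Now to the module.

arm_command:
  series:
    - [[1,-15,0],[0,0,0],0]
    - [[2,-32,0],[0,0,0],0]
    - [[2,-36,0],[0,0,0],0]
    - [[2,-36,0],[0,0,0],0]
    - [[2,-36,0],[0,0,0],0]

```text
clock: 1.82
position: [446.4, 22.2, 222.2]
orientation: [[0.917, 0.399, -0.001], [0.399, -0.917, 0.0], [-0.001, -0.0, -1.0]]
contact_force: [-0.0, 1.0, -0.1]
opening: 0.999
```

arm_command:
  series:
    - [[2,-36,0],[0,0,0],0]
    - [[2,-36,0],[0,0,0],0]
    - [[2,-36,0],[0,0,0],0]
    - [[2,-36,0],[0,0,0],0]
    - [[1,-32,0],[0,0,0],0]

```text
clock: 2.23
position: [384.1, 187.5, 222.5]
orientation: [[0.916, 0.4, 0.0], [0.4, -0.916, 0.0], [0.0, -0.0, -1.0]]
contact_force: [-0.5, -0.1, -0.4]
opening: 1.001
```

arm_command:
  series:
    - [[0,-11,0],[0,0,0],0]
    - [[0,0,0],[0,0,0],0]
    - [[0,0,0],[0,0,0],0]

```text
clock: 2.48
position: [380.6, 196.3, 222.4]
orientation: [[0.915, 0.403, -0.0], [0.403, -0.915, -0.001], [-0.0, 0.001, -1.0]]
contact_force: [-0.1, -0.2, -0.0]
opening: 1.0
```

```bash
python3 - <<'E'
from h import *
s=state();print(s["clock"],s["position"],np.round(s["orientation"],3).tolist(),np.round(s["q"],2))
c=camera_info("wrist");np.save("w2.npy",c,allow_pickle=True);a=grab_frame("wrist");cv2.imwrite("pics/w2.png",a)
E
```

```text
2.4833 [380.63163465 196.3442377  222.38096965] [[0.915, 0.403, -0.0], [0.403, -0.915, -0.001], [-0.0, 0.001, -1.0]] [ 0.29 -0.27  2.01 -0.    1.4   1.45]
```

View pics/w2.png

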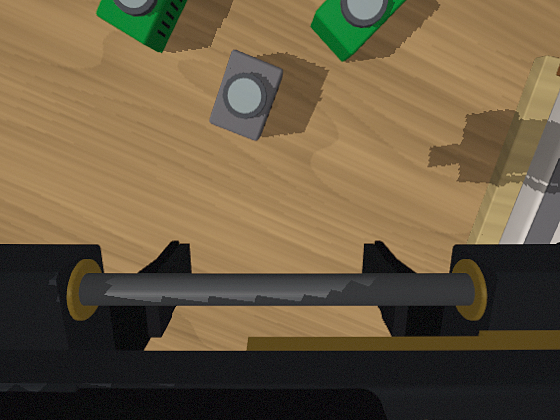

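The grey module's collar is at (245,97), with top corners near (233,50), (284,70), (259,140) and (210,122). The two green ones sit above it at (140,20) and (365,10).

```bash
python3 - <<'E'
from h import *
c=np.load("w2.npy",allow_pickle=True).item();a=cv2.imread("pics/w2.png");g=cv2.cvtColor(a,6)
hsv=cv2.cvtColor(a,40)
m=((hsv[...,1]<60)&(g>50)).astype(np.uint8);m[:30]=0;m[170:]=0;m[:,:190]=0;m[:,310:]=0
k=max(cv2.findContours(m,0,1)[0],key=cv2.contourArea);r=cv2.minAreaRect(k);print(r,cv2.contourArea(k))
A=cv2.approxPolyDP(cv2.convexHull(k),4,True)[:,0];print(A.tolist())
W=onz(c,A,50);print(W.round(1).tolist(),np.linalg.norm(np.roll(W,-1,0)-W,axis=1).round(1))
B=onz(c,cv2.boxPoints(r),50);print("box",B.round(1).tolist(),B.mean(0))
for i in range(4):
    d=B[(i+1)%4]-B[i];print(np.linalg.norm(d).round(1),np.degrees(np.arctan2(d[1],d[0])).round(1))
m2=((g>125)&(m>0)).astype(np.uint8);k=max(cv2.findContours(m2,0,1)[0],key=cv2.contourArea);e=cv2.fitEllipse(k);print(e,onz(c,[e[0]],58))
s=state();R=np.array(s["orientation"]);print("TCP->collar in tool",R.T@(onz(c,[e[0]],58)[0]-s["position"]))
G=cv2.inRange(hsv,(45,100,40),(80,255,255));
for k in cv2.findContours(G,0,1)[0]:
    if cv2.contourArea(k)>200: h=cv2.convexHull(k)[:,0];print("green",onz(c,h[np.argsort(-h[:,1])[:3]],25).round().tolist())
E
```

```text
((245.1112518310547, 94.72772216796875), (56.28005599975586, 78.16368103027344), 20.432828903198242) 4051.5
[[233, 50], [282, 70], [255, 140], [209, 120]]
[[483.9, 282.9, 50.0], [486.1, 235.7, 50.0], [418.5, 233.9, 50.0], [418.2, 280.8, 50.0]] [47.2 67.7 46.9 65.7]
box [[415.4, 283.7, 50.0], [485.0, 283.9, 50.0], [488.9, 233.9, 50.0], [418.5, 231.0, 50.0]] [451.95897714 258.11383381  50.        ]
69.6 0.2
50.2 -85.5
70.4 -177.7
52.8 93.4
((243.98101806640625, 95.13229370117188), (32.40254211425781, 34.254608154296875), 166.00807189941406) [[451.94102706 258.28542593  58.        ]]
TCP->collar in tool [ 90.04095532 -28.80714089 164.38295121]
green [[520.0, 187.0, 25.0], [522.0, 184.0, 25.0], [527.0, 181.0, 25.0]]
green [[457.0, 350.0, 25.0], [458.0, 350.0, 25.0], [456.0, 354.0, 25.0]]
```

The module is at (452, 258) with yaw of about 2°, and it measures about 70 x 50 mm. The collar and box centres agree.

arm_command:
  series:
    - [[20,-6,0],[0,0,0],0]
    - [[35,-11,0],[0,0,0],0]
    - [[25,-9,0],[0,0,0],0]
    - [[10,-3,0],[0,0,0],0]
    - [[0,0,20],[0,0,0.095],0]

```text
clock: 2.95
position: [456.7, 260.0, 206.1]
orientation: [[0.95, 0.312, 0.007], [0.312, -0.95, 0.003], [0.008, -0.0, -1.0]]
contact_force: [0.8, -0.4, 0.3]
opening: 0.998
```

arm_command:
  series:
    - [[0,0,30],[0,0,0.095],0]
    - [[0,0,30],[0,0,0.095],0]
    - [[0,0,20],[0,0,0.095],0]
    - [[0,0,0],[0,0,0],0]
    - [[0,0,0],[0,0,0],0]

```text
clock: 3.37
position: [451.5, 257.8, 121.6]
orientation: [[0.999, 0.034, -0.003], [0.034, -0.999, -0.001], [-0.003, 0.001, -1.0]]
contact_force: [0.5, 0.5, 0.7]
opening: 0.998
```

```bash
python3 - <<'E'
from h import *
s=state();R=np.array(s["orientation"]);print(s["clock"],s["position"],R.round(3).tolist(),np.round(s["q"],2),"yaw",np.degrees(np.arctan2(R[1,0],R[0,0])))
print("to grasp, tool axes",R.T@(np.array([452,258.2,10])-s["position"]))
c=camera_info("wrist");a=grab_frame("wrist");cv2.imwrite("pics/w3.png",a)
E
```

```text
3.3667 [451.490095   257.76735198 121.55854604] [[0.999, 0.034, -0.003], [0.034, -0.999, -0.001], [-0.003, 0.001, -1.0]] [ 0.37  0.07  1.89 -0.    1.18  1.9 ] yaw 1.9650449886072356
to grasp, tool axes [  0.84944714  -0.55783725 111.55592158]
```

View pics/w3.png

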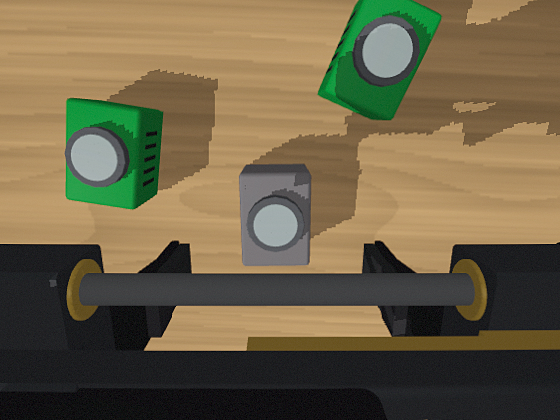

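The module is upright in the picture and square between the fingers, with its collar at (275,225). The greens are clear of the fingers. I'll descend and grip.

arm_command:
  series:
    - [[1,-0.5,25],[0,0,0],0]
    - [[0,0,35],[0,0,0],0]
    - [[0,0,28],[0,0,0],0]
    - [[0,0,16],[0,0,0],0]
    - [[0,0,7],[0,0,0],0]

```text
clock: 3.83
position: [452.8, 259.5, 10.9]
orientation: [[0.999, 0.035, -0.001], [0.035, -0.999, -0.0], [-0.001, 0.0, -1.0]]
contact_force: [0.0, -0.9, 0.0]
opening: 1.0
```

arm_command:
  series:
    - [[0,0,0],[0,0,0],0]
    - [[0,0,0],[0,0,0],0.3]
    - [[0,0,0],[0,0,0],0.6]
    - [[0,0,0],[0,0,0],1]
    - [[0,0,0],[0,0,0],1]
  newtons: 40

```text
clock: 4.25
position: [454.0, 260.5, 13.1]
orientation: [[0.999, 0.034, 0.003], [0.034, -0.999, 0.001], [0.003, -0.001, -1.0]]
contact_force: [-0.2, -0.2, 0.2]
opening: 0.782
```

arm_command:
  series:
    - [[0,0,0],[0,0,0],1]
    - [[0,0,0],[0,0,0],1]
    - [[0,0,0],[0,0,0],1]
    - [[0,0,0],[0,0,0],1]
    - [[0,0,0],[0,0,0],1]

```text
clock: 4.67
position: [452.9, 259.7, 11.9]
orientation: [[0.999, 0.034, 0.0], [0.034, -0.999, -0.001], [0.0, 0.001, -1.0]]
contact_force: [-1.1, -2.8, 5.7]
opening: 0.572
```

The opening is 0.572 x 87 = 49.8 mm, so the module is gripped. Lifting.

arm_command:
  series:
    - [[0,0,-8],[0,0,0],1]
    - [[0,0,-22],[0,0,0],1]
    - [[0,0,-35],[0,0,0],1]
    - [[0,0,-38],[0,0,0],1]
    - [[0,0,-30],[0,0,0],1]

```text
clock: 5.08
position: [452.4, 260.4, 146.5]
orientation: [[0.999, 0.034, -0.0], [0.034, -0.999, 0.001], [-0.0, -0.001, -1.0]]
contact_force: [0.4, 0.5, -3.2]
opening: 0.568
```

arm_command:
  series:
    - [[0,0,-7],[0,0,0],1]
    - [[0,0,0],[0,0,0],1]
    - [[0,0,0],[0,0,0],1]

```text
clock: 5.33
position: [451.9, 260.0, 150.3]
orientation: [[0.999, 0.034, -0.001], [0.034, -0.999, -0.0], [-0.001, 0.0, -1.0]]
contact_force: [-0.6, -0.2, -4.1]
opening: 0.572
```

```bash
python3 - <<'E'
from h import *
s=state();R=np.array(s["orientation"]);print(s["clock"],s["position"],s["contact_force"],s["opening"],"yaw",np.degrees(np.arctan2(R[1,0],R[0,0])))
th=np.radians(11.7);x=np.array([np.cos(th),np.sin(th),0]);L=np.array([583.3,-89.0,0])
for cx in(-30,-10,-2):
    p=L+x*(cx-70.5);p[2]=130;print(cx,p.round(1),"tool shift",(R.T@(p-s["position"])).round(1))
c=camera_info("wrist");np.save("w4.npy",c,allow_pickle=True);a=grab_frame("wrist");cv2.imwrite("pics/w4.png",a)
g=cv2.cvtColor(a,6)
c0=np.load("w1.npy",allow_pickle=True).item();print("plate ends z92",onz(c0,[(236,145.6),(304.5,159.7)],92).round(1).tolist())
E
```

```text
5.3333 [451.90056802 259.95461091 150.30098789] [-0.60529784 -0.24102837 -4.11308856] 0.5715756494044235 yaw 1.9375042957420299
-30 [ 484.9 -109.4  130. ] tool shift [ 20.5 370.2  20.3]
-10 [ 504.5 -105.3  130. ] tool shift [ 40.2 366.8  20.3]
-2 [ 512.3 -103.7  130. ] tool shift [ 48.1 365.5  20.3]
plate ends z92 [[533.7, -70.1, 92.0], [546.3, -127.7, 92.0]]
```

View pics/w4.png

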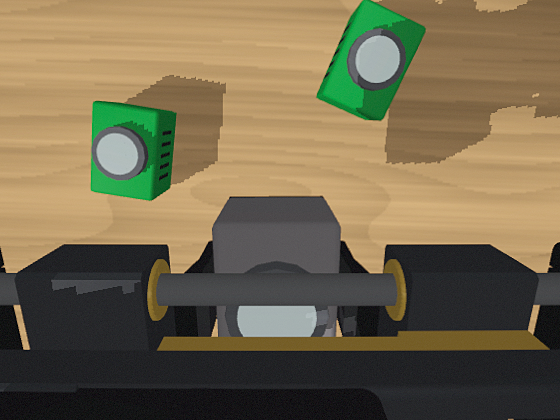

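The held module is square in the jaws: its front edge is horizontal and spans columns 213–340, centre 276.5. The plate ends measured separately give a width of 59 mm and yaw of 12.3°, which agrees with the dots. Now I carry it to the left foot.

arm_command:
  series:
    - [[1,10,0],[0,0,0],1]
    - [[1.5,22,0],[0,0,0],1]
    - [[2,33,0],[0,0,0],1]
    - [[2,36,0],[0,0,0],1]
    - [[2,36,0],[0,0,0],1]

```text
clock: 5.8
position: [464.1, 121.6, 149.1]
orientation: [[0.999, 0.035, -0.004], [0.035, -0.999, -0.001], [-0.004, 0.001, -1.0]]
contact_force: [1.2, -0.6, -4.6]
opening: 0.572
```

arm_command:
  series:
    - [[2,36,0],[0,0,0],1]
    - [[2,36,0],[0,0,0],1]
    - [[2,36,0],[0,0,0],1]
    - [[2,36,0],[0,0,0],1]
    - [[2,34,0],[0,0,0],1]

```text
clock: 6.22
position: [480.0, -56.3, 149.3]
orientation: [[0.999, 0.033, -0.004], [0.033, -0.999, 0.001], [-0.004, -0.001, -1.0]]
contact_force: [-0.1, 0.1, -4.4]
opening: 0.571
```

arm_command:
  series:
    - [[1,30,0],[0,0,0],1]
    - [[1,18,0],[0,0,-0.06],1]
    - [[0,7,0],[0,0,-0.06],1]
    - [[0,0,0],[0,0,-0.052],1]
    - [[0,0,0],[0,0,0],1]

```text
clock: 6.63
position: [484.4, -109.8, 149.2]
orientation: [[0.979, 0.204, -0.004], [0.204, -0.979, 0.001], [-0.004, -0.002, -1.0]]
contact_force: [0.5, 0.3, -3.4]
opening: 0.575
```

```bash
cat > t.py <<'E'
from h import *
s=state();R=np.array(s["orientation"]);print(round(s["clock"],2),s["position"].round(1) if hasattr(s["position"],"round") else s["position"],np.round(s["contact_force"],2),s["opening"],"yaw",np.degrees(np.arctan2(R[1,0],R[0,0])),"zaxis",R[:,2].round(4))
th=np.radians(11.8);x=np.array([np.cos(th),np.sin(th),0]);y=np.array([-x[1],x[0],0]);L=np.array([583.3,-89.0,0])-.4*y
d=np.array(s["position"])-L;print("cradle x of TCP",d@x+70.5,"y-80",d@y)
p=L+x*(-30-70.5);p[2]=68;print("tool shift to cx-30,z68",(R.T@(p-s["position"])).round(1))
print("push force along +x",np.dot(s["contact_force"],x))
E
python3 t.py
```

```text
6.63 [ 484.4 -109.8  149.2] [ 0.5   0.34 -3.41] 0.574634140797085 yaw 11.784573201650295 zaxis [-0.0041  0.0015 -1.    ]
cradle x of TCP -30.59066381906051 y-80 0.2462064996469934
tool shift to cx-30,z68 [ 0.9  0.4 81.2]
push force along +x 0.5577473937142691
```

arm_command:
  series:
    - [[0,0,15],[0,0,0],1]
    - [[0,0,27],[0,0,0],1]
    - [[0,0,22],[0,0,0],1]
    - [[0,0,11],[0,0,0],1]
    - [[0,0,5],[0,0,0],1]

```text
clock: 7.05
position: [483.5, -107.9, 68.3]
orientation: [[0.979, 0.204, -0.006], [0.204, -0.979, 0.002], [-0.005, -0.003, -1.0]]
contact_force: [-0.2, 0.4, -3.5]
opening: 0.568
```

arm_command:
  series:
    - [[0,0,0],[0,0,0],1]
    - [[0,0,0],[0,0,0],1]
    - [[0,0,0],[0,0,0],1]
    - [[0,0,0],[0,0,0],1]

```text
clock: 7.38
position: [487.3, -109.4, 73.0]
orientation: [[0.979, 0.204, 0.002], [0.204, -0.979, -0.001], [0.002, 0.001, -1.0]]
contact_force: [0.2, -0.3, -3.0]
opening: 0.573
```

```bash
python3 t.py; python3 - <<'E'
from h import *
a=grab_frame("side");b=grab_frame("wrist")
im=np.zeros((600,800,3),np.uint8);im[:390,:450]=cv2.resize(a[130:260,290:440],None,fx=3,fy=3,interpolation=2);im[:,460:]=cv2.resize(b[0:400,166:392],(340,600));cv2.imwrite("pics/p1.png",im)
E
```

```text
7.38 [ 487.3 -109.4   73. ] [ 0.2  -0.34 -3.  ] 0.5734702905971203 yaw 11.791967323792392 zaxis [ 0.0024 -0.001  -1.    ]
cradle x of TCP -27.64217160766141 y-80 0.08017928020669612
tool shift to cx-30,z68 [-2.4  0.1  5. ]
push force along +x 0.12685387512987634
```

View pics/p1.png

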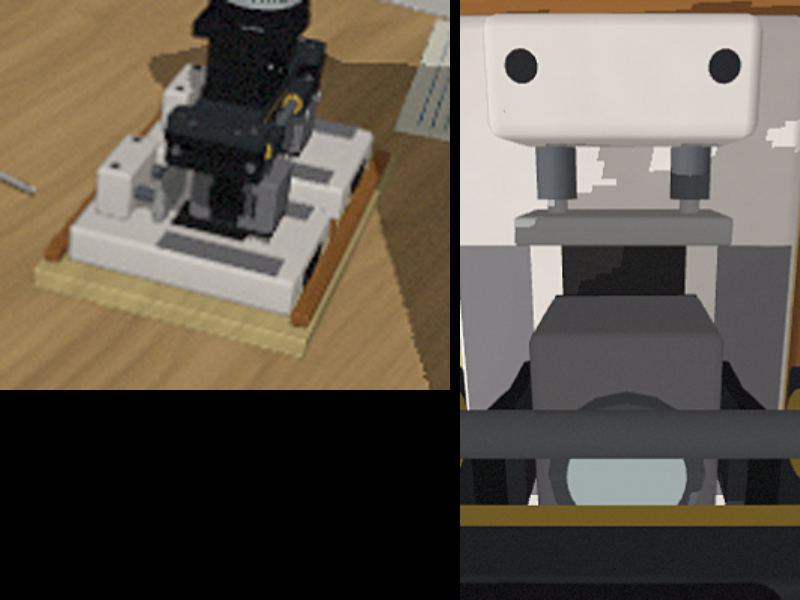

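The right panel shows the module (531–722, centre 626.5) square to the plate (516–732, centre 624). It needs about 0.5 mm to the left. The bed is just below the module, so I lower gently until contact.

arm_command:
  series:
    - [[0,-0.5,2.5],[0,0,0],1]
    - [[0,0,2],[0,0,0],1]
    - [[0,0,1],[0,0,0],1]
    - [[0,0,0],[0,0,0],1]
    - [[0,0,0],[0,0,0],1]

```text
clock: 7.9
position: [485.9, -108.4, 65.8]
orientation: [[0.979, 0.204, -0.0], [0.204, -0.979, 0.0], [-0.0, -0.0, -1.0]]
contact_force: [-0.5, 1.0, -2.6]
opening: 0.57
```

arm_command:
  series:
    - [[0,0,1],[0,0,0],1]
    - [[0,0,1],[0,0,0],1]
    - [[0,0,0],[0,0,0],1]
    - [[0,0,0],[0,0,0],1]
    - [[0,0,0],[0,0,0],1]

```text
clock: 8.32
position: [486.0, -108.5, 64.0]
orientation: [[0.979, 0.204, -0.0], [0.204, -0.979, 0.0], [-0.0, -0.0, -1.0]]
contact_force: [0.2, -0.3, -3.9]
opening: 0.571
```

arm_command:
  series:
    - [[0,0,0.7],[0,0,0],1]
    - [[0,0,0],[0,0,0],1]
    - [[0,0,0],[0,0,0],1]
    - [[0,0,0],[0,0,0],1]

```text
clock: 8.65
position: [486.0, -108.5, 63.9]
orientation: [[0.979, 0.204, -0.0], [0.204, -0.979, -0.0], [-0.0, 0.0, -1.0]]
contact_force: [-4.5, 1.9, 6.0]
opening: 0.574
```

arm_command:
  series:
    - [[0,0,0.7],[0,0,0],1]
    - [[0,0,0],[0,0,0],1]
    - [[0,0,0],[0,0,0],1]
    - [[0,0,0],[0,0,0],1]

```text
clock: 8.98
position: [486.1, -108.5, 63.9]
orientation: [[0.979, 0.205, -0.0], [0.205, -0.979, -0.0], [-0.0, -0.0, -1.0]]
contact_force: [-7.6, 2.0, 12.0]
opening: 0.577
```

Contact with the bed. I ease off the downward force and slide towards the plate.

arm_command:
  series:
    - [[0,0,-1.1],[0,0,0],1]
    - [[2,0,0],[0,0,0],1]
    - [[3,0,0],[0,0,0],1]
    - [[3,0,0],[0,0,0],1]
    - [[2,0,0],[0,0,0],1]

```text
clock: 9.4
position: [495.9, -106.7, 63.9]
orientation: [[0.979, 0.204, -0.001], [0.204, -0.979, -0.001], [-0.001, 0.0, -1.0]]
contact_force: [-6.9, -1.2, 6.5]
opening: 0.575
```

arm_command:
  series:
    - [[1.5,0,0],[0,0,0],1]
    - [[1,0,0],[0,0,0],1]
    - [[0,0,0],[0,0,0],1]
    - [[0,0,0],[0,0,0],1]
    - [[0,0,0],[0,0,0],1]

```text
clock: 9.82
position: [498.5, -106.2, 63.9]
orientation: [[0.979, 0.204, 0.0], [0.204, -0.979, -0.0], [0.0, 0.001, -1.0]]
contact_force: [-4.6, -1.0, 5.0]
opening: 0.566
```

```bash
python3 t.py
```

```text
9.82 [ 498.5 -106.2   63.9] [-4.55 -1.01  4.99] 0.5664850895128587 yaw 11.795358651399168 zaxis [ 3.e-04 -5.e-04 -1.e+00]
cradle x of TCP -16.0560930742258 y-80 0.9173224782332986
tool shift to cx-30,z68 [-13.9   0.9  -4.1]
push force along +x -4.663842553266555
```

arm_command:
  series:
    - [[0,0,-0.5],[0,0,0],1]
    - [[1.5,0,0],[0,0,0],1]
    - [[1.5,0,0],[0,0,0],1]
    - [[0,0,0],[0,0,0],1]
    - [[0,0,0],[0,0,0],1]

```text
clock: 10.23
position: [501.5, -105.1, 64.0]
orientation: [[0.979, 0.204, 0.001], [0.204, -0.979, 0.0], [0.001, -0.0, -1.0]]
contact_force: [0.8, 0.6, -1.0]
opening: 0.568
```

```bash
python3 t.py; python3 - <<'E'
from h import *
b=grab_frame("wrist");cv2.imwrite("pics/p2.png",cv2.resize(b[20:240,176:382],None,fx=2.7,fy=2.7,interpolation=2))
E
```

```text
10.23 [ 501.5 -105.1   64. ] [ 0.78  0.58 -0.98] 0.5684242672949684 yaw 11.794003875165757 zaxis [ 6.e-04  4.e-04 -1.e+00]
cradle x of TCP -12.806566650098802 y-80 1.4016483782989533
tool shift to cx-30,z68 [-17.2   1.4  -4. ]
push force along +x 0.8789388512212741
```

View pics/p2.png

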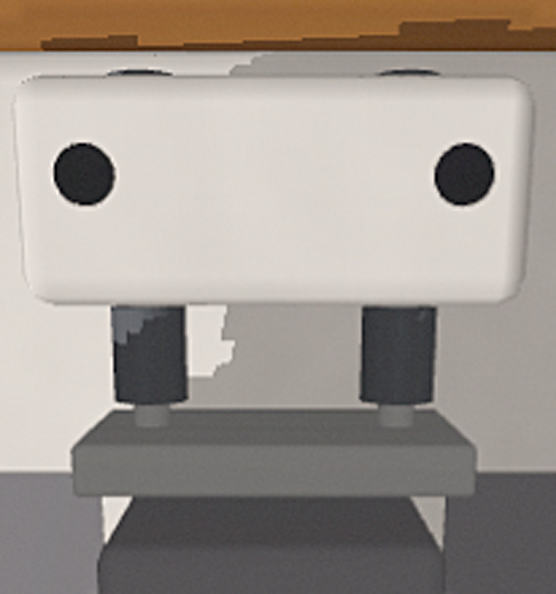

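The plate spans 72–476 (centre 274) and the module 98–443 (centre 270.5), with all edges parallel. That leaves the module about 0.5 mm too far left, so I correct that and then approach gently.

arm_command:
  series:
    - [[0,0.5,0],[0,0,0],1]
    - [[1,0,0],[0,0,0],1]
    - [[1,0,0],[0,0,0],1]
    - [[1,0,0],[0,0,0],1]
    - [[1,0,0],[0,0,0],1]

```text
clock: 10.7
position: [505.3, -104.9, 64.0]
orientation: [[0.979, 0.204, -0.0], [0.204, -0.979, 0.0], [-0.0, -0.0, -1.0]]
contact_force: [1.5, 0.5, -3.6]
opening: 0.57
```

arm_command:
  series:
    - [[1,0,0],[0,0,0],1]
    - [[1,0,0],[0,0,0],1]
    - [[1,0,0],[0,0,0],1]
    - [[0,0,0],[0,0,0],1]
    - [[0,0,0],[0,0,0],1]

```text
clock: 11.12
position: [507.9, -104.4, 64.1]
orientation: [[0.979, 0.204, -0.001], [0.204, -0.979, 0.0], [-0.001, -0.0, -1.0]]
contact_force: [-2.3, -0.9, -3.4]
opening: 0.57
```

```bash
python3 t.py
```

```text
11.12 [ 507.9 -104.4   64.1] [-2.26 -0.9  -3.43] 0.5697771374809897 yaw 11.793660314655522 zaxis [-8.e-04  0.e+00 -1.e+00]
cradle x of TCP -6.4940872195965085 y-80 0.7707027568788818
tool shift to cx-30,z68 [-23.5   0.8  -3.9]
push force along +x -2.3986248785624054
```

arm_command:
  series:
    - [[1,0,0],[0,0,0],1]
    - [[1,0,0],[0,0,0],1]
    - [[1,0,0],[0,0,0],1]
    - [[1,0,0],[0,0,0],1]
    - [[1,0,0],[0,0,0],1]

```text
clock: 11.53
position: [512.1, -103.5, 64.0]
orientation: [[0.979, 0.204, -0.002], [0.204, -0.979, -0.0], [-0.002, -0.0, -1.0]]
contact_force: [-7.1, -1.9, 0.3]
opening: 0.568
```

arm_command:
  series:
    - [[1,0,0],[0,0,0],1]
    - [[0,0,0.2],[0,0,0],1]
    - [[0,0,0],[0,0,0],1]
    - [[0,0,0],[0,0,0],1]
    - [[0,0,0],[0,0,0],1]

```text
clock: 11.95
position: [513.0, -103.3, 64.0]
orientation: [[0.979, 0.204, -0.002], [0.204, -0.979, -0.0], [-0.002, -0.0, -1.0]]
contact_force: [-6.5, -1.6, 2.1]
opening: 0.574
```

```bash
python3 t.py
```

```text
11.95 [ 513.  -103.3   64. ] [-6.47 -1.62  2.12] 0.5736337258350959 yaw 11.787281106912701 zaxis [-2.5e-03 -1.0e-04 -1.0e+00]
cradle x of TCP -1.217751460258114 y-80 0.7855376902715651
tool shift to cx-30,z68 [-28.8   0.8  -3.9]
push force along +x -6.664394557915772
```

```bash
python3 - <<'E'
from h import *
x=np.array([np.cos(.206),np.sin(.206),0]);F=[]
for i in range(12):
    b=grab_frame("wrist");F.append(state()["contact_force"])
F=np.array(F);print((F@x).round(1),(F@x).mean(),F[:,2].mean())
c=camera_info("wrist");cv2.imwrite("pics/p3r.png",b);np.save("w5.npy",c,allow_pickle=True)
cv2.imwrite("pics/p3.png",cv2.resize(b[20:240,176:382],None,fx=2.7,fy=2.7,interpolation=2))
E
python3 t.py
```

```text
[-8.1 -7.9 -7.7 -8.5 -7.8 -8.2 -7.9 -7.4 -8.  -8.  -7.8 -8.1] -7.95977491661579 1.3690674875551097
12.55 [ 513.  -103.3   64. ] [-7.97 -1.33  1.75] 0.5711238817743391 yaw 11.789490373650036 zaxis [-2.4e-03 -1.0e-04 -1.0e+00]
cradle x of TCP -1.209487637869799 y-80 0.7718924283811478
tool shift to cx-30,z68 [-28.8   0.8  -3.9]
push force along +x -8.072423831652698
```

View pics/p3.png

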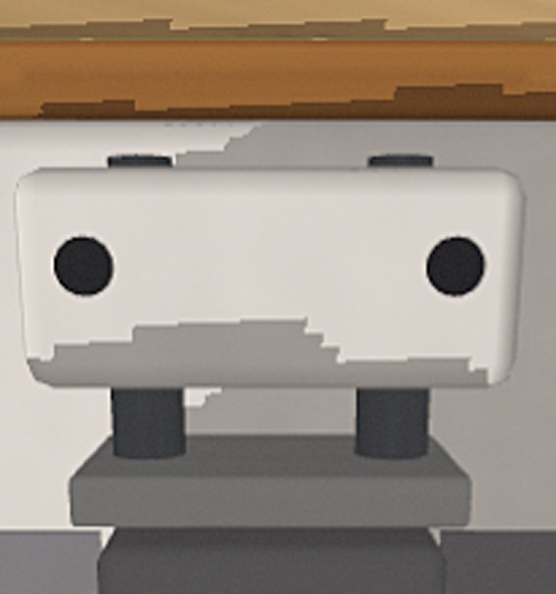

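The module touches the plate, with edges parallel. The plate's centre is at 270, the module's at 270.5 and the dots' at 269.5, so it is centred. Next I measure the plate travel.

```bash
cat > d.py <<'E'
from h import *
def meas(c,b,cols,vlim):
    # front top edge of plate: last strong dark/bright transition below; subpixel via gradient
    g=cv2.GaussianBlur(cv2.cvtColor(b,6),(0,0),1).astype(float);out=[]
    for u in cols:
        p=np.abs(np.diff(g[vlim[0]:vlim[1],u]));k=int(p.argmax());out.append(vlim[0]+k+.5)
    return np.median(out),out
c=np.load("w5.npy",allow_pickle=True).item();b=cv2.imread("pics/p3r.png")
print(meas(c,b,list(range(204,212))+list(range(342,348)),(209,220)))
def f(c,face,dots):
    x=np.array([np.cos(.206),np.sin(.206),0]);return (onz(c,[dots],96)-onz(c,[face],92))@x
print("dots-face now",f(c,(276.2,20+525/2.7),(275.8,20+266/2.7)))
c1=np.load("w1.npy",allow_pickle=True).item()
print("dots-face unpressed",f(c1,(270.25,152.65),(280.7,98.4)))
E
python3 d.py
```

```text
(np.float64(214.5), [214.5, 214.5, 214.5, 214.5, 214.5, 214.5, 214.5, 214.5, 216.5, 216.5, 216.5, 216.5, 216.5, 216.5])
dots-face now [37.89669124]
dots-face unpressed [44.35465688]
```

arm_command:
  series:
    - [[1,0,-0.2],[0,0,0],1]
    - [[0,0,0],[0,0,0],1]
    - [[0,0,0],[0,0,0],1]
    - [[0,0,0],[0,0,0],1]
    - [[0,0,0],[0,0,0],1]

```text
clock: 12.97
position: [513.6, -103.1, 64.0]
orientation: [[0.979, 0.204, -0.003], [0.204, -0.979, -0.0], [-0.003, -0.001, -1.0]]
contact_force: [-9.4, -1.7, 1.6]
opening: 0.572
```

```bash
cat > f.py <<'E'
from h import *
x=np.array([np.cos(.206),np.sin(.206),0]);F=[]
for i in range(8):
    b=grab_frame("wrist");F.append(state()["contact_force"])
F=np.array(F);print((F@x).mean(),F[:,2].mean());c=camera_info("wrist");np.save("w6.npy",c,allow_pickle=True);cv2.imwrite("pics/p4r.png",b)
E
python3 f.py;python3 t.py
```

```text
-8.640918905277323 1.3162587150012908
13.37 [ 513.6 -103.1   64. ] [-9.31 -1.17  0.85] 0.5705627804732158 yaw 11.7866814332308 zaxis [-3.3e-03 -1.0e-04 -1.0e+00]
cradle x of TCP -0.6238093251066061 y-80 0.8085277621971466
tool shift to cx-30,z68 [-29.4   0.8  -3.9]
push force along +x -9.353241633605464
```

The earlier travel of 6.5 mm is 8.1 N by the spring, against 8.0 N measured, so they agree. A little more is needed.

arm_command:
  series:
    - [[0.7,0,0],[0,0,0],1]
    - [[0.7,0,0],[0,0,0],1]
    - [[0,0,0],[0,0,0],1]
    - [[0,0,0],[0,0,0],1]
    - [[0,0,0],[0,0,0],1]

```text
clock: 13.78
position: [514.6, -102.9, 64.1]
orientation: [[0.979, 0.204, -0.004], [0.204, -0.979, -0.0], [-0.004, -0.001, -1.0]]
contact_force: [-10.5, -2.6, 3.0]
opening: 0.57
```

arm_command:
  series:
    - [[0,0,0],[0,0,0],1]
    - [[0,0,0],[0,0,0],1]
    - [[0,0,0],[0,0,0],1]
    - [[0,0,0],[0,0,0],1]
    - [[0,0,0],[0,0,0],1]

```text
clock: 14.2
position: [514.6, -103.0, 64.0]
orientation: [[0.979, 0.204, -0.004], [0.204, -0.979, -0.0], [-0.004, -0.001, -1.0]]
contact_force: [-10.7, -2.6, 3.4]
opening: 0.571
```

```bash
python3 f.py;python3 t.py; python3 - <<'E'
from h import *
b=cv2.imread("pics/p4r.png");a=grab_frame("side")
im=np.zeros((594,800,3),np.uint8);im[:,:556]=cv2.resize(b[20:240,176:382],(556,594),interpolation=2);im[:260,560:]=cv2.resize(a[140:270,305:425],None,fx=2,fy=2)
cv2.imwrite("pics/p4.png",im)
E
```

```text
-10.785941008870607 3.19312811294573
14.6 [ 514.6 -102.9   64.1] [-10.11  -2.75   3.39] 0.5727161308692914 yaw 11.788253531657997 zaxis [-4.2e-03 -2.0e-04 -1.0e+00]
cradle x of TCP 0.3924330615297009 y-80 0.8051631694772797
tool shift to cx-30,z68 [-30.4   0.8  -3.8]
push force along +x -10.454661307370701
```

View pics/p4.png

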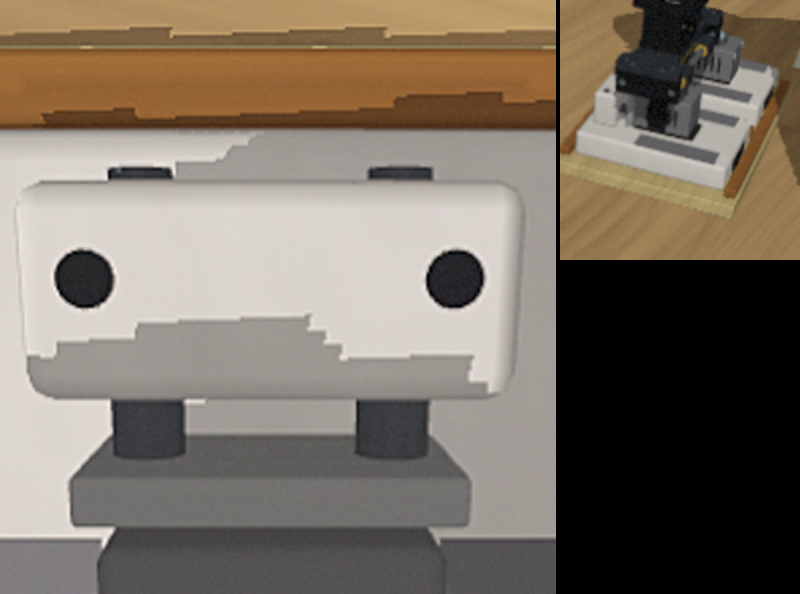

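The plate is still flush and centred (70–470 against 98–443). Travel is about 8.1 mm and the wrist reads about 10.6 N. I'll take out the 0.24° of pitch that the push caused, then hold.

arm_command:
  series:
    - [[0,0,0],[0,0.002,0],1]
    - [[0,0,-0.1],[0,0.002,0],1]
    - [[0,0,0],[0,0,0],1]
    - [[0,0,0],[0,0,0],1]
    - [[0,0,0],[0,0,0],1]

```text
clock: 15.07
position: [514.6, -103.0, 64.0]
orientation: [[0.979, 0.204, -0.0], [0.204, -0.979, 0.001], [-0.0, -0.001, -1.0]]
contact_force: [-10.0, -2.6, 1.2]
opening: 0.574
```

```bash
python3 f.py;python3 t.py
```

```text
-9.852694406327023 1.7033734165745762
15.47 [ 514.5 -102.9   64. ] [-10.05  -2.03   2.31] 0.5701811011579451 yaw 11.790937027534909 zaxis [-4.e-04  7.e-04 -1.e+00]
cradle x of TCP 0.324752179356949 y-80 0.8245102625012269
tool shift to cx-30,z68 [-30.3   0.8  -4. ]
push force along +x -10.253711114981188
```

Level now, with about 10 N of push. I hold for about 3 seconds.

arm_command:
  series:
    - [[0,0,0],[0,0,0],1]
    - [[0,0,0],[0,0,0],1]
    - [[0,0,0],[0,0,0],1]
    - [[0,0,0],[0,0,0],1]
    - [[0,0,0],[0,0,0],1]

```text
clock: 15.88
position: [514.5, -102.9, 64.0]
orientation: [[0.979, 0.204, -0.0], [0.204, -0.979, 0.001], [-0.0, -0.001, -1.0]]
contact_force: [-8.7, -2.6, 2.0]
opening: 0.574
```

arm_command:
  series:
    - [[0,0,0],[0,0,0],1]
    - [[0,0,0],[0,0,0],1]
    - [[0,0,0],[0,0,0],1]
    - [[0,0,0],[0,0,0],1]
    - [[0,0,0],[0,0,0],1]

```text
clock: 16.3
position: [514.5, -103.0, 64.0]
orientation: [[0.979, 0.204, -0.0], [0.204, -0.979, 0.001], [-0.0, -0.001, -1.0]]
contact_force: [-9.5, -2.5, 1.9]
opening: 0.571
```

arm_command:
  series:
    - [[0,0,0],[0,0,0],1]
    - [[0,0,0],[0,0,0],1]
    - [[0,0,0],[0,0,0],1]
    - [[0,0,0],[0,0,0],1]
    - [[0,0,0],[0,0,0],1]

```text
clock: 16.72
position: [514.5, -102.9, 64.0]
orientation: [[0.979, 0.204, -0.0], [0.204, -0.979, 0.001], [-0.0, -0.001, -1.0]]
contact_force: [-9.9, -2.1, 1.5]
opening: 0.57
```

arm_command:
  series:
    - [[0,0,0],[0,0,0],1]
    - [[0,0,0],[0,0,0],1]
    - [[0,0,0],[0,0,0],1]
    - [[0,0,0],[0,0,0],1]
    - [[0,0,0],[0,0,0],1]

```text
clock: 17.13
position: [514.5, -102.9, 64.0]
orientation: [[0.979, 0.204, -0.0], [0.204, -0.979, 0.001], [-0.0, -0.001, -1.0]]
contact_force: [-9.0, -2.2, 1.9]
opening: 0.57
```

arm_command:
  series:
    - [[0,0,0],[0,0,0],1]
    - [[0,0,0],[0,0,0],1]
    - [[0,0,0],[0,0,0],1]
    - [[0,0,0],[0,0,0],1]
    - [[0,0,0],[0,0,0],1]

```text
clock: 17.55
position: [514.5, -103.0, 64.0]
orientation: [[0.979, 0.204, -0.0], [0.204, -0.979, 0.001], [-0.0, -0.001, -1.0]]
contact_force: [-9.4, -2.3, 2.1]
opening: 0.568
```

arm_command:
  series:
    - [[0,0,0],[0,0,0],1]
    - [[0,0,0],[0,0,0],1]
    - [[0,0,0],[0,0,0],1]
    - [[0,0,0],[0,0,0],1]
    - [[0,0,0],[0,0,0],1]

```text
clock: 17.97
position: [514.5, -102.9, 64.0]
orientation: [[0.979, 0.204, -0.0], [0.204, -0.979, 0.001], [-0.0, -0.001, -1.0]]
contact_force: [-10.5, -3.0, 1.5]
opening: 0.568
```

arm_command:
  series:
    - [[0,0,0],[0,0,0],1]
    - [[0,0,0],[0,0,0],1]
    - [[0,0,0],[0,0,0],1]
    - [[0,0,0],[0,0,0],1]
    - [[0,0,0],[0,0,0],1]

```text
clock: 18.38
position: [514.5, -103.0, 64.0]
orientation: [[0.979, 0.204, -0.0], [0.204, -0.979, 0.001], [-0.0, -0.001, -1.0]]
contact_force: [-10.1, -2.1, 2.4]
opening: 0.565
```

```bash
python3 f.py; python3 t.py; python3 -c "from station import *;print(sign_off())"
```

```text
-9.961017873475477 1.6578942852214626
18.78 [ 514.5 -102.9   64. ] [-9.2  -2.9   1.92] 0.5711777442205452 yaw 11.790694549762563 zaxis [-4.e-04  6.e-04 -1.e+00]
cradle x of TCP 0.3417569820975359 y-80 0.8135519335082114
tool shift to cx-30,z68 [-30.3   0.8  -4. ]
push force along +x -9.600083151222789
the job is handed in; nothing more can be done
None
```

The loose grey lamp module is flat on the left foot's bed and pressed square against its sprung plate, and the arm is still gripping and pushing. I handed the job in at 18.8 s, after about 4 s of steady push.

- **Push:** about 10.0 N averaged at the wrist. Plate travel works out at about 8.1 mm: 6.5 mm measured in the camera image, plus the tool's further movement.
- **Seating:** the tool is level and its yaw (11.8°) matches the cradle's (about 11.7°). The bed carries roughly 5 N, so the module sits firmly on it, and bed friction could account for a newton or two of the wrist reading.
- **Centring:** the last wrist picture puts the module within about 0.1 mm of the plate's centre. The tool position compared with the first overhead measurement disagrees, showing about 0.8 mm off. I trusted the picture, because it shows both parts together.
- **Other objects:** I did not touch the finished lamp, the green look-alikes or the other things on the desk, but I took no closing overall picture to confirm it.

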